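# Load a laden tray over the lip of a shelf bay

## Robot

A 6-joint arm with a two-finger parallel gripper is mounted at the origin on the work surface. World frame = base frame: x ahead of the robot, y to its left, z up, the work surface at z = 0. Lengths are in m, angles in rad, forces in N, time in s.
With the tool pointing down it reaches from about 0.325 to 0.875 m from the base axis. Payload 4.4 kg.
Tool frame: the origin (TCP) lies between the finger pads; the fingertips stand 22 mm ahead of it and the grasp point (between the pads) lies 3 mm ahead of it; z points along the fingers, x is the direction in which the jaws open and shut, and the axes are right-handed (so a half turn about z gives the same grasp; the last joint's range is limited). The gripper opens to 85 mm and grips with 20 to 120 N. Pads are 22 mm wide; open, the fingers measure 114 mm over their backs; the gripper's body (76 mm by 85 mm) begins 54 mm behind the grasp point. The pads swing forward as they close: fully open they stand 13 mm farther back than shut.
Start: joints at [0.983, 0.207, 1.542, -0, 1.393, -0.15], TCP at [0.244, 0.521, 0.253] pointing down, gripper open.
Joint ranges: [-2.73, 2.73], [-0.86, 2.22], [0.23, 2.46], [-1.11, 4.25], [0.08, 2.63], [-2.82, 2.82]. Speed limits (rad/s): [2.79, 2.79, 3.14, 3.14, 3.14, 3.14].

## Interface

Orientations are given as a unit quaternion [x, y, z, w].
In Python, from rig import monitor, vision, ticket, nets gives the robot as it stands. The module is installed in compiled form; this text tells all that it offers.
- The arm moves only by the tool step_arm, never from a script. Its argument "increments" is a list of rows, each a list of 3 entries, a list of its own where there are three numbers: the shift along the tool's x, y, z in cm, then the turn about the tool's z in degrees, then the opening in per cent of the stroke, from 0 (shut) to 100 (fully open). A call has 1 to 12 rows; each row shifts and turns the commanded pose from where the row before left it, along the tool's axes as they then stand; what a row does not reach is not made up. A row lasts 1/8 s, in which the tool goes at most 62.5 mm and 10.7 degrees, less where a joint would pass 70% of its speed; a pose out of reach is approached as far as the arm can. A call with a gripper value outside its range is refused whole. The fingers move at their own pace and stop on an object; "squeeze" is the grip in N (left out, the last holds). Time passes only in rows, so rows that do not move let the fingers close. It gives the time, the measured TCP pose, the force and the opening at its end, in the units of the state.
- monitor.get_state(): the state, without advancing time (a new reading comes with each control period).
- vision.snapshot(name): name is "scene" or "top" or "wrist"; returns (picture, depth): 400x640x3 uint8, red, green, blue; 400x640 float32, m along the optical axis (not along the pixel's ray), 0 where there is no reading.
- vision.calibration(name): a dict with "intrinsics" (3x3 intrinsics, pixels), "k1" (the pictures are not rectified: a ray, as slopes to the right and down, at radius r is drawn at 1 + k1 r^2 times it, then the intrinsics apply), "R" (3x3) and "t" (3): a world point X has camera coordinates R X + t. Camera axes: x right, y down, z forward; pixel columns grow to the right and rows downward; lengths in m; the calibration is good to about 2 mm. A picture is of the moment at which its call begins: read the wrist's pose just before it. calibration takes no time and is no camera call; for the wrist camera it gives the pose at the moment of the call.
- ticket.hand_in(): hands the job in, once; it reports no verdict.
Trained networks look in the newest picture that a camera, given by its name, has taken for a name from the list of things; names that differ only in an ending like _2 or _b are one class to them, and where a whole thing is asked for, a point or a joint stands for the part that bears it (a point fixed in the world has none). Each returns a list of dicts, best first, with "p" (0 to 1); they miss things now and then, are a little off and sometimes report something else, mostly with a low value. They report only what shows in the picture. A call takes as long as a camera call. They do not tell look-alikes from the thing itself.
- nets.find_in(camera, name): "point" ([column, row] as shares, 0 to 1, of the picture: columns of its width, rows of its height, amid what is visible of it).
The state is a dict: "clock": time; "joint_positions": joint angles; "dq": joint speeds; "effort": joint torques, N m; "ee_pos": TCP position; "orientation": TCP orientation; "force": force on the tool from outside, world axes, zero at the start; "torque": the same for the moment, N m; "grip_width": opening from 0.0 (shut) to 1.0 (fully open).
Only numpy, scipy, OpenCV 4.12 (cv2) and the standard library are available. Lean on these libraries where they do the work, as an engineer would, in place of code of your own. Each camera call takes 0.05 s, during which the arm holds its last target. There are 200 camera calls.

## Task

Slide the tray of bowls, which is not to be carried, across the counter until its front edge bears gently on the lip of the display bay, then tip just that front edge up onto the lip while the back edge stays on the counter. Go round to the back of the tray and push it in under the shelf until it has dropped flat and square behind the lip and you feel it press, gently but distinctly, on the back stop, and leave it there; never ram lip or stop. Let go, with the bowls still standing in the tray and the goods around it left where they are.

Things in the scene. Friction and masses are not known exactly. Their poses are not given: they have to be found in the camera images.
- bay: Fixed white display bay on the counter; the tray goes in along its +y axis. Origin on the counter at the middle of the foot of the lip's front face; z up, x across. Lip: 220 mm wide (x), y 0 to 8 mm, top 22 mm above the counter. Behind it a level deck, its top 6 mm above the counter, to y = 298 mm. The stop bears at most 25 N, the lip 40 N.
- lip: The lip of the bay, fixed to it; this point lies on the counter half-way through the lip's thickness, 4 mm behind its front face; axes as the bay's.
- board_edge (a point): Middle of the front edge of the shelf board over the bay's deck, at its underside, 160 mm above the counter (bay y = 118 mm). The board is 240 mm wide, runs on to y = 298 mm, carries bowls up to 250 mm above the counter and stands on posts 14 mm thick at bay x = -108 and 108, y = 130 and 285 mm. The tray fits under it, a gripper does not.
- stop_zone (a point): A point fixed to the bay, on its deck at bay y = 226 mm: the middle of the zone in which the rigid steel back stop is clamped across (170 mm wide, top 37 mm above the counter). The stop's face lies up to 10 mm to either side of this point, differs every time and is not measured: it must be felt.
- tray: Smooth lacquered wooden tray, 150 mm wide (x), 200 mm long (y), origin at the centre of its underside, z up; its +y end (front) faces the bay. Rims 33 mm high, 8 to 10 mm thick; over each end rim a round handle bar 14 mm thick along x, 62 mm above the underside, 98 mm free between its uprights. With its bowls 0.5 to 0.9 kg; takes 1 to 7 N to slide, which differs.
- tray_center (a point): Middle of the tray, 30 mm above its underside.
- nose (a point): Middle of the tray's front edge at the underside (y = +100 mm in the tray's frame).
- tail (a point): Middle of the tray's back edge at the underside (y = -100 mm). Once the tray is pushed more than half-way over the lip it tips front-down onto the deck, and this end swings up by itself, to about 38 mm, and drops at last behind the lip; whatever pushes it must not pin it down.
- nose_handle (a point): Middle of the front handle bar: 5 mm in from the front edge, 62 mm above the underside. There is free space of 45 mm or more between this bar and the bowls.
- tail_handle (a point): Middle of the back handle bar, likewise at the back edge.
- bowls: Stack of dark wooden bowls standing loose in the tray, 84 mm across, 50 mm high; origin at the centre of its underside.
- mug: White mug standing beside the way of the tray, 74 mm across, 80 mm high; a bystander.
- jar: White storage jar with a wooden lid, 90 mm across, 150 mm high; a bystander.
- boards: Two cutting boards in a pile, 120 x 220 x 24 mm; a bystander.
- basket: Open brown basket, 120 x 220 x 70 mm; a bystander.
- plates: Pile of white plates, 180 mm across, 34 mm high; a bystander.
- tagstand: Small price-tag stand, 30 x 30 x 57 mm, beside the way of the tray on the robot's side; a bystander.
- spoon: Wooden spoon lying on the counter; a bystander.
Mind the look-alikes: they are no part of the job. Leave any orange, purple or turquoise look-alike of the bowls alone.

How it is judged:
On the way, in this order (a step that is already met when the one before it is completed fails the run):
1. the tray, flat on the counter, bears on the lip with its front edge (more than 1.5 N) (contact force between tray and lip above 1.5 N and height (world z) of each of nose, tail below 0.008 m), for 0.2 s.
2. its front edge is up on the lip, reaching past it, its back edge still on the counter (y of nose in the frame of bay above 0.012 m and height (world z) of nose above 0.019 m and height (world z) of tail below 0.008 m), for 0.2 s.
3. the tray lies behind the lip and presses on the back stop (more than 3 N) (y of tray_center in the frame of bay between 0.106 and 0.142 m and x of tray_center in the frame of bay between -0.022 and 0.022 m and height (world z) of each of nose, tail below 0.01 m and angle between the y axis of tray and the y axis of bay, either way round below 0.06 rad and contact force between tray and backstop above 3 N), for 0.2 s.
At the end, for the whole second after the job is handed in: The tray lies with its front edge against the back stop (within 4 mm), flat on the bay's deck (both ends under 10 mm), wholly behind the lip (its centre 106 to 142 mm from the lip's front face), within 22 mm of the bay's middle and 0.06 rad of square, at rest, with the bowls upright in it (y of tray_center in the frame of bay between 0.106 and 0.142 m and x of tray_center in the frame of bay between -0.022 and 0.022 m and height (world z) of each of nose, tail below 0.01 m and angle between the y axis of tray and the y axis of bay, either way round below 0.06 rad and y of nose in the frame of backstop above -0.004 m and linear speed of tray below 0.01 m/s and z of bowls in the frame of tray below 0.02 m and angle between bowls's own z axis and vertical below 0.15 rad and linear speed of bowls below 0.02 m/s); the robot touches nothing.
It fails at once if the tray is rammed against the lip or the lip is loaded by more than 40 N (contact force between tray and lip above 40 N).
It fails at once if the tray is pressed on the back stop with more than 25 N (contact force between tray and backstop above 25 N).
It fails at once if the tray is carried: both its ends more than 32 mm up (height (world z) of each of nose, tail above 0.032 m).
It fails at once if the tray is tipped by more than 0.35 rad, or the bowls leave it or topple (angle between tray's own z axis and vertical above 0.35 rad or z of bowls in the frame of tray above 0.04 m or angle between bowls's own z axis and vertical above 0.6 rad).
It fails at once if a bystander is moved by more than 20 mm (distance of any of mug, jar, boards, basket, plates, tagstand, spoon from where it was at the start of the episode above 0.02 m).
It also fails if it takes over 72 s, if anything falls off the work surface, if the arm or the gripper's body presses on something with over 40 N, if the wrist force passes 120 N, or if a joint passes its speed limit or range.

## Working session

There is one attempt and no reset: what is moved stays moved. The work goes in short steps, Python scripts to look and compute and a tool call to move; the robot and the scene stay as the last step left them, time stands still between calls to the robot, and variables do not carry over. Pictures are saved under pics/ and viewed, about 8 in all and at most 12, crops included, and the job is handed in when it is done.

Besides the shell and the picture viewer there is one more tool, called after "Request:" as name(argument=value, ...) on one line, values as JSON. step_arm: Moves the arm, as the interface text tells. Its arguments: {"type":"object","properties":{"increments":{"type":"array"},"squeeze":{"type":"number"}},"required":["increments"]}

```bash
mkdir -p pics
cat > h.py <<'E'
import numpy as np, cv2
from rig import monitor, vision, ticket, nets
def ray(c,u,v):
    K=np.array(c["intrinsics"]);d=np.array([(u-K[0,2])/K[0,0],(v-K[1,2])/K[1,1]]);s=d.copy()
    for _ in range(20): s=d/(1+c["k1"]*(s@s))
    return np.array([s[0],s[1],1.])
def world(c,D,u,v):
    p=D[int(round(v)),int(round(u))]; return np.array(c["R"]).T@(ray(c,u,v)*p-np.array(c["t"]))
def onplane(c,u,v,z):
    R=np.array(c["R"]);o=-R.T@np.array(c["t"]);d=R.T@ray(c,u,v);return o+d*(z-o[2])/d[2]
def cloud(c,D):
    h,w=D.shape;uu,vv=np.meshgrid(np.arange(w),np.arange(h));K=np.array(c["intrinsics"])
    a=(uu-K[0,2])/K[0,0];b=(vv-K[1,2])/K[1,1];x,y=a.copy(),b.copy()
    for _ in range(20):
        f=1+c["k1"]*(x*x+y*y);x,y=a/f,b/f
    P=np.stack([x*D,y*D,D],-1)-np.array(c["t"]);return P@np.array(c["R"])
def snap(n,save=None):
    c=vision.calibration(n);im,D=vision.snapshot(n)
    if save: cv2.imwrite(f"pics/{save}.png",im[:,:,::-1])
    return c,im,D
E
python3 - <<'E'
from h import *
s=monitor.get_state();print(s)
for n in("scene","top"):
    c,im,D=snap(n,n+"0")
    np.savez(n+"0.npz",D=D,im=im,**{k:np.array(v) for k,v in c.items()})
    print(n,c["t"],c["R"])
    for o in("tray","nose_handle","tail_handle","lip","bay","bowls","mug","tagstand","board_edge","spoon","jar"):
        for r in nets.find_in(n,o)[:3]:
            u,v=r["point"][0]*640,r["point"][1]*400
            print(o,round(r["p"],2),int(u),int(v),np.round(world(c,D,min(u,639),min(v,399)),3))
E
```

```text
{'clock': 0.0, 'joint_positions': array([ 9.82509534e-01,  2.07481177e-01,  1.54295451e+00,  2.28181829e-05,
        1.39346704e+00, -1.50465929e-01]), 'dq': array([ 6.59161109e-04, -1.31402615e-03,  2.14888289e-04, -5.29829199e-04,
       -8.43995571e-05, -5.69321667e-04]), 'effort': array([-4.47448457e-06, -3.83029675e+01, -2.91598982e+01, -2.13574535e-04,
        1.05101496e-02, -3.89684726e-05]), 'ee_pos': array([0.24337624, 0.52018463, 0.25209068]), 'orientation': array([ 8.43791635e-01,  5.36669677e-01, -1.06105319e-03,  4.56508458e-04]), 'force': array([-0.54139716, -0.43328032, -0.1096303 ]), 'torque': array([ 0.00280603, -0.01127495,  0.00387253]), 'grip_width': 1.0033688936732803}
scene [ 0.15493583 -0.2531847   1.59815411] [[-0.43518508  0.90029623  0.0089807 ]
 [ 0.60438585  0.29951218 -0.73824806]
 [-0.66733177 -0.31584673 -0.67446954]]
tray 0.76 266 203 [ 0.538 -0.134  0.01 ]
nose_handle 0.67 265 200 [ 0.535 -0.14   0.017]
tail_handle 0.87 262 202 [ 0.538 -0.15   0.008]
tail_handle 0.54 265 156 [ 0.326 -0.272  0.015]
tail_handle 0.51 265 239 [ 0.718 -0.016  0.073]
lip 0
[... 738 characters left out ...]
0.469 -0.198  0.012]
nose_handle 0.71 380 217 [ 0.471 -0.164  0.012]
nose_handle 0.24 284 200 [0.486 0.174 0.243]
tail_handle 0.94 380 217 [ 0.472 -0.166  0.01 ]
lip 0.54 331 207 [0.508 0.017 0.007]
bay 0.81 285 206 [0.469 0.17  0.237]
bowls 0.98 378 204 [ 0.514 -0.152  0.052]
bowls 0.83 434 278 [ 0.254 -0.348  0.033]
bowls 0.8 440 202 [ 0.524 -0.38   0.04 ]
mug 0.66 344 158 [ 0.697 -0.033  0.007]
tagstand 0.61 385 217 [ 0.472 -0.183  0.01 ]
tagstand 0.57 326 244 [0.372 0.034 0.012]
board_edge 0.85 287 205 [0.472 0.164 0.237]
board_edge 0.72 384 218 [ 0.469 -0.179  0.009]
spoon 0.56 407 276 [ 0.259 -0.259 -0.001]
jar 0.74 414 143 [ 0.711 -0.265  0.151]
jar 0.57 408 269 [ 0.284 -0.264  0.004]
```

Run:
```python
import cv2
a=cv2.imread("pics/top0.png")[110:310,220:460]; cv2.imwrite("pics/topc.png",cv2.resize(a,None,fx=3.3,fy=3,interpolation=cv2.INTER_CUBIC))
a=cv2.imread("pics/scene0.png")[120:370,160:480]; cv2.imwrite("pics/scenec.png",cv2.resize(a,None,fx=2.4,fy=2.4,interpolation=cv2.INTER_CUBIC))
```

```text
(no output)
```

View pics/topc.png

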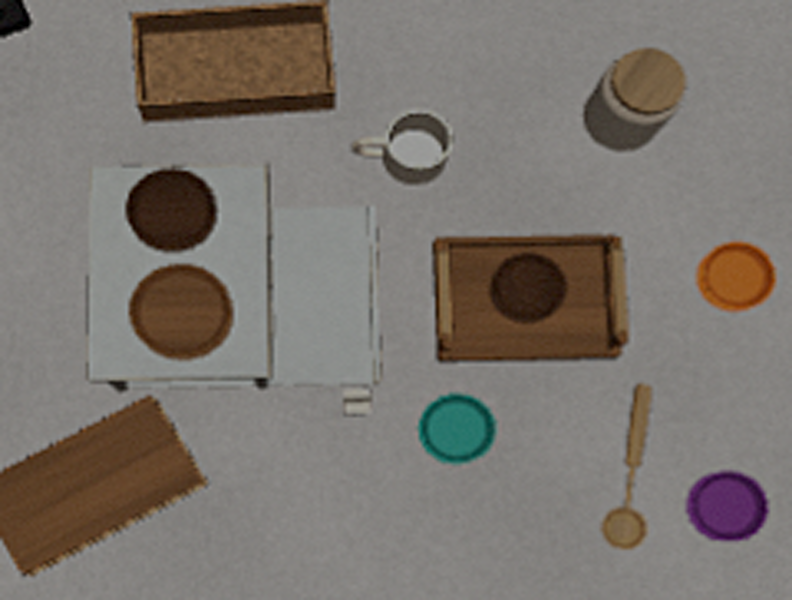

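View pics/scenec.png

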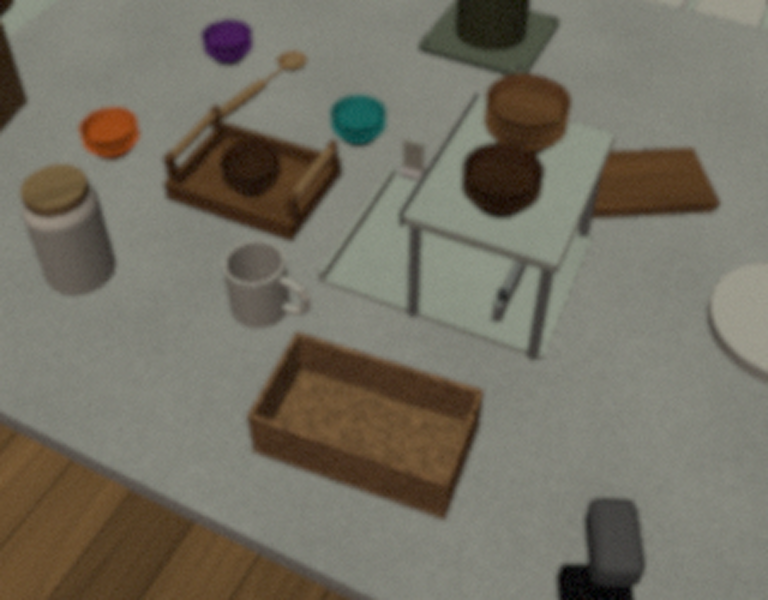

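The tray (crop 435–625, 237–360) has its nose toward the bay. The lip is at crop column about 375, the tagstand at (356,400) and the mug at (415,145). Next I'll fit exact poses.

Run:
```python
from h import *
np.set_printoptions(precision=4,suppress=True)
def rect(P,n):
    r=cv2.minAreaRect((P[:,:2]*1000).astype(np.float32));print(n,len(P),np.round(r[0],1),np.round(r[1],1),round(r[2],2),"z",np.round(np.median(P[:,2]),4))
for n in("top","scene"):
    z=np.load(n+"0.npz");c={k:z[k] for k in("intrinsics","R","t")};c["k1"]=float(z["k1"])
    P=cloud(c,z["D"]);im=z["im"].astype(int);X,Y,Z=P[...,0],P[...,1],P[...,2];ok=z["D"]>0
    print(n,"counter z",np.median(Z[ok&(abs(Z)<.02)&(X>.35)&(X<.6)&(Y<-.26)&(Y>-.33)]))
    b=ok&(X>.3)&(X<.75)&(Y>-.05)&(Y<.4)
    rect(P[b&(Z>.15)&(Z<.185)],"board")
    sat=im.max(-1)-im.min(-1)
    brown=(im[...,0]-im[...,2]>12)
    t=ok&(X>.4)&(X<.63)&(Y<-.04)&(Y>-.28)
    rect(P[t&(Z>.05)&(Y>-.1)],"nose bar");rect(P[t&(Z>.05)&(Y<-.2)],"tail bar")
    m=(t&brown&(Z<.045)).astype(np.uint8);m=cv2.morphologyEx(m,cv2.MORPH_OPEN,np.ones((3,3)))>0
    rect(P[m],"tray")
    l=b&(Y<.06)&(Z>.015)&(Z<.03)&(X>.4)&(X<.62);rect(P[l],"lip")
    q=P[l];print(np.polyfit(q[:,0],q[:,1],1),np.median(q,0),q[:,0].min(),q[:,0].max())
    rect(P[ok&(X>.33)&(X<.41)&(Y>-.02)&(Y<.09)&(Z>.045)],"tagstand")
    for rr in ((.65,.8,-.1,.06,.05,"mug"),(.3,.45,-.18,0,.03,"teal")):
        rect(P[ok&(X>rr[0])&(X<rr[1])&(Y>rr[2])&(Y<rr[3])&(Z>rr[4])],rr[5])
    if n=="top":
        for a,bb,h,k in((372,205,.022,"lip far"),(378,382,.022,"lip near"),(366,205,.022,"lipb far"),(371,383,.022,'lipb near'),(268,165,.165,"board fe far"),(268,381,.165,"board fe near"),
           (435,238,.033,"tray nose far"),(438,361,.033,"nose near"),(622,236,.033,"tail far"),(626,356,.033,"tail near"),(445,245,.069,"nbar far"),(445,345,.069,"nbar near"),(616,245,.069,"tbar far"),(620,342,.069,"tbar near")):
            print(k,onplane(c,220+a/3.3,110+bb/3,h))
```

```text
top counter z 0.0016862702422537602
board 2522 [501.4 211.2] [242.  184.3] 1.77 z 0.1766
nose bar 140 [498.6 -63.2] [128.9  13.7] 1.86 z 0.069
tail bar 146 [ 503.1 -253.2] [128.5  15.5] 2.72 z 0.0693
tray 1619 [ 505.4 -155.8] [160.2 195.5] 2.24 z 0.0107
lip 134 [508.9  31.2] [216.4  50.1] 1.83 z 0.0225
[ 0.0294 -0.0017] [0.5073 0.0107 0.0225] 0.40147972574825963 0.6177851109836814
tagstand 11 [375.2  27.7] [ 3.2 24.3] 4.59 z 0.0571
mug 167 [698.2   1.4] [152.7  74.1] 67.31 z 0.0722
teal 525 [ 370.8 -105.5] [122.6 153.2] 78.65 z 0.0412
lip far [0.6151 0.012  0.022 ]
lip near [0.3965 0.0046 0.022 ]
lipb far [0.615  0.0188 0.022 ]
lipb near [0.3952 0.0122 0.022 ]
board fe far [0.6249 0.1252 0.165 ]
board fe near [0.3805 0.121  0.165 ]
tray nose far [ 0.572  -0.0574  0.033 ]
nose near [ 0.4213 -0.0601  0.033 ]
tail far [ 0.5772 -0.2655  0.033 ]
tail near [ 0.4296 -0.2659  0.033 ]
nbar far [ 0.5557 -0.0651  0.069 ]
nbar near [ 0.4357 -0.0645  0.069 ]
tbar far [ 0.5581 -0.2509  0.069 ]
tbar near [ 0.4414 -0.2521  0.069 ]
scene counter z 0.001634899401937879
board 2761 [506.6 212.1] [243.1 186.8] 1.91 z 0.1763
nose bar 157 [503.9 -61.5] [131.3  13.4] 1.85 z 0.0676
tail bar 155 [ 508.1 -249.7] [131.3  16.2] 1.67 z 0.0681
tray 1749 [ 498.  -162.9] [227.5 186.5] 87.01 z 0.0169
lip 159 [513.   11.2] [212.2  10.6] 1.94 z 0.0214
[ 0.0289 -0.0027] [0.5226 0.0126 0.0214] 0.40691013851317104 0.6192128007019161
tagstand 28 [380.3  29.1] [26.3  8.6] 86.76 z 0.0528
mug 455 [703.5   1.6] [151.6  73.2] 68.82 z 0.0681
teal 416 [ 377.7 -101.9] [117.  156.5] 76.39 z 0.0399
```

Request:
step_arm(increments=[[[0, 0, -4], -8.8, 40], [[0, 0, -4], -8.8, 40], [[0, 0, -4], -8.8, 40], [[-4.9, 2.03, 0], 0, 40], [[-4.9, 2.03, 0], 0, 40], [[-4.9, 2.03, 0], 0, 40], [[-4.9, 2.03, 0], 0, 40], [[-4.9, 2.03, 0], 0, 40], [[-4.9, 2.03, 0], 0, 40], [[-4.9, 2.03, 0], 0, 40], [[-4.9, 2.03, 0], 0, 40], [[-4.9, 2.03, 0], 0, 40]], squeeze=40)

```text
clock: 2.7
ee_pos: [0.437, 0.0824, 0.3736]
orientation: [0.699, 0.715, 0.0, 0.0]
force: [0.7, 0.5, -0.4]
grip_width: 0.4
```

```bash
cat >> h.py <<'E'
def go(x,y,z,yawdeg,q=0):
    """tool-frame shift (cm) and turn to a world TCP target"""
    from scipy.spatial.transform import Rotation as Ro
    s=monitor.get_state();R=Ro.from_quat(s["orientation"]).as_matrix();p=s["ee_pos"]
    yw=np.degrees(np.arctan2(R[1,0],R[0,0]))
    print("t",round(s["clock"],2),"p",np.round(p,4),"yaw",round(yw,2),"F",np.round(s["force"],1),"g",round(s["grip_width"],2),"j",np.round(s["joint_positions"],2))
    print("move(cm)",np.round(R.T@(np.array([x,y,z])-p)*100,2),"turn",round((yw-yawdeg+180)%360-180,2))
E
python3 -c "
from h import *
go(.501,-.062,.2,91.4)"
```

```text
t 2.7 p [0.437  0.0824 0.3736] yaw 91.31 F [ 0.7  0.5 -0.4] g 0.4 j [-0.01 -0.15  1.66  0.    1.63 -1.6 ]
move(cm) [-14.59   6.05  17.37] turn -0.09
```

Request:
step_arm(increments=[[[-4.86, 2.0, 0], 0, 40], [[-4.86, 2.0, 0], 0, 40], [[-4.86, 2.05, 4], 0, 40], [[0, 0, 5], 0, 40], [[0, 0, 5], 0, 40], [[0, 0, 3.4], 0, 40], [[0, 0, 0], 0, 40]])

```text
clock: 3.58
ee_pos: [0.4967, -0.057, 0.1984]
orientation: [0.699, 0.715, -0.002, -0.003]
force: [-0.5, -0.3, -0.0]
grip_width: 0.399
```

Run:
```python
from h import *
go(.501,-.062,.066,91.4)
c,im,D=snap("wrist","w1");np.savez("w1.npz",D=D,im=im,**{k:np.array(v) for k,v in c.items()})
print(c["t"],c["R"])
for o in("nose_handle","lip","bowls"):
    for r in nets.find_in("wrist",o)[:2]:
        u,v=r["point"][0]*640,r["point"][1]*400;print(o,r["p"],int(u),int(v),np.round(world(c,D,u,v),4))
```

```text
t 3.58 p [ 0.4967 -0.057   0.1984] yaw 91.31 F [-0.5 -0.3 -0. ] g 0.4 j [-0.29  0.11  1.78  0.    1.27 -1.88]
move(cm) [-0.54  0.51 13.24] turn -0.09
[ 0.06839774 -0.49527567  0.18535247] [[-0.02285515  0.99973674  0.00202371]
 [ 0.9578325   0.02131716  0.2865353 ]
 [ 0.28641672  0.00848719 -0.95806755]]
nose_handle 0.86 190 160 [ 0.4814 -0.1899  0.0069]
lip 0.66 380 157 [0.4715 0.0083 0.0206]
bowls 0.92 298 24 [ 0.3568 -0.0747  0.0388]
bowls 0.91 214 201 [ 0.5135 -0.1542  0.0459]
```

View pics/w1.png

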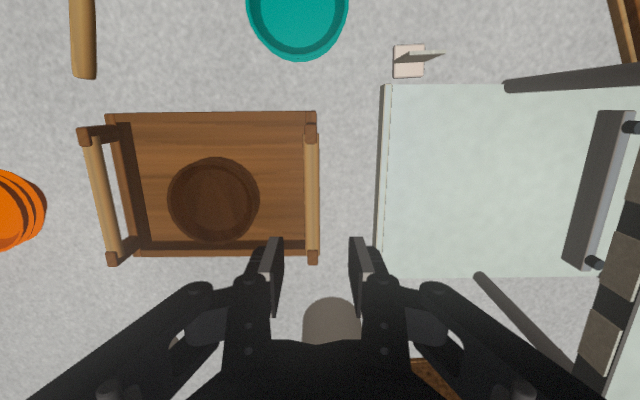

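The wrist view shows the nose bar at column 312 (rows 125–255), the lip at columns 378–390, the tagstand at (408,62) and the stop near column 590. I'll measure from it.

Run:
```python
from h import *
z=np.load("w1.npz");c={k:z[k] for k in("intrinsics","R","t")};c["k1"]=float(z["k1"]);P=cloud(c,z["D"]);X,Y,Z=P[...,0],P[...,1],P[...,2];ok=z["D"]>0
ok[235:,230:420]=False
def ax(m,n):
    q=P[m];a=np.polyfit(q[:,0],q[:,1],1);print(n,len(q),"slope",a[0].round(4),"med",np.round(np.median(q,0),4),"x",q[:,0].min().round(4),q[:,0].max().round(4))
m=ok&(Z>.052)&(Z<.08)&(Y>-.09)&(Y<-.03)&(X>.4)&(X<.53);ax(m,"nosebar")
m=ok&(Z>.05)&(Z<.08)&(Y<-.22)&(Y>-.29)&(X>.4)&(X<.6);ax(m,"tailbar")
m=ok&(Z>.018)&(Z<.026)&(Y>-.01)&(Y<.03)&(X>.38)&(X<.64);ax(m,"lip")
m=ok&(Z>.03)&(Z<.045)&(Y>.17)&(Y<.27)&(X>.4)&(X<.64);ax(m,"stop top")
print("counter",np.median(Z[ok&(abs(Z)<.02)&(Y>-.04)&(Y<-.01)]))
for n,u,v,h in(("tray near nose",316,111,.033),("tray near tail",106,115,.033),("nose edge mid",318,180,.033),("lip fr near",385,86,.022),("lip fr far",376,250,.022),("lip bk near",391,86,.022),("deck far",381,277,.006),("nbar n",312,125,.069),("nbar f",313,255,.069),("far rim nose",317,256,.033),("far rim tail",130,256,.033),("stop n",600,111,.037),("stop f",566,262,.037)):
    print(n,np.round(onplane(c,u,v,h),4))
```

```text
nosebar 1592 slope 0.032 med [ 0.4808 -0.0617  0.0679] x 0.4371 0.53
tailbar 2882 slope 0.0332 med [ 0.4995 -0.2472  0.0671] x 0.4428 0.5724
lip 1258 slope 0.0231 med [0.4689 0.0105 0.0215] x 0.3801 0.5553
stop top 2668 slope 0.0324 med [0.4921 0.2335 0.036 ] x 0.4182 0.5882
counter -0.00016617374764859723
tray near nose [ 0.4271 -0.0585  0.033 ]
tray near tail [ 0.4347 -0.2547  0.033 ]
nose edge mid [ 0.4929 -0.055   0.033 ]
lip fr near [0.403 0.006 0.022]
lip fr far [0.5736 0.0113 0.022 ]
lip bk near [0.4029 0.0117 0.022 ]
deck far [0.6174 0.024  0.006 ]
nbar n [ 0.4378 -0.0616  0.069 ]
nbar f [ 0.5562 -0.0584  0.069 ]
far rim nose [ 0.5765 -0.054   0.033 ]
far rim tail [ 0.5813 -0.255   0.033 ]
stop n [0.4201 0.2046 0.037 ]
stop f [0.5764 0.214  0.037 ]
```

Request:
step_arm(increments=[[[-0.4, 0.5, 4], -0.4, 40], [[0, 0, 4], 0, 40], [[0, 0, 3], 0, 40], [[0, 0, 2.2], 0, 40], [[0, 0, 0], 0, 40], [[0, 0, 0], 0, 8], [[0, 0, 0], 0, 8], [[0, 0, 0], 0, 8], [[0, 0, 0], 0, 8]], squeeze=30)

```text
clock: 4.9
ee_pos: [0.5061, -0.0617, 0.0716]
orientation: [0.696, 0.718, 0.001, 0.002]
force: [0.2, 2.5, 5.8]
grip_width: 0.145
```

```bash
python3 -c "
from h import *
go(.5125,-.001,.066,91.75)"
```

```text
t 4.9 p [ 0.5061 -0.0617  0.0716] yaw 91.72 F [0.2 2.5 5.8] g 0.15 j [-0.29  0.3   1.85  0.    0.99 -1.89]
move(cm) [6.05 0.82 0.56] turn -0.03
```

Request:
step_arm(increments=[[[0, 0, 0], 0, 40], [[0, 0, 0], 0, 40]])

```text
clock: 5.15
ee_pos: [0.5041, -0.0616, 0.0696]
orientation: [0.696, 0.718, -0.0, 0.0]
force: [-0.7, 0.0, -0.0]
grip_width: 0.396
```

```bash
python3 -c "
from h import *
go(.506,-.061,.063,91.75)"
```

```text
t 5.15 p [ 0.5041 -0.0616  0.0696] yaw 91.72 F [-0.7  0.  -0. ] g 0.4 j [-0.29  0.3   1.85 -0.    0.99 -1.89]
move(cm) [0.05 0.19 0.66] turn -0.03
```

Request:
step_arm(increments=[[[0, 0, 0.75], 0, 40], [[0, 0, 0], 0, 40], [[0, 0, 0], 0, 8], [[0, 0, 0], 0, 8], [[0, 0, 0], 0, 8]], squeeze=30)

```text
clock: 5.78
ee_pos: [0.5041, -0.0616, 0.0618]
orientation: [0.696, 0.718, -0.0, -0.0]
force: [1.5, 0.1, -2.5]
grip_width: 0.154
```

```bash
python3 -c "
from h import *
go(.5145,-.001,.064,91.75)"
```

```text
t 5.78 p [ 0.5041 -0.0616  0.0618] yaw 91.72 F [ 1.5  0.1 -2.5] g 0.15 j [-0.29  0.32  1.85 -0.    0.97 -1.89]
move(cm) [ 6.02  1.22 -0.22] turn -0.03
```

Request:
step_arm(increments=[[[0.2, 0.05, 0], 0, 8], [[0.4, 0.1, 0], 0, 8], [[0.5, 0.12, 0], 0, 8], [[0.5, 0.12, 0], 0, 8], [[0.5, 0.12, 0], 0, 8], [[0.5, 0.12, 0], 0, 8], [[0.5, 0.12, 0], 0, 8], [[0.5, 0.12, 0], 0, 8], [[0.5, 0.12, 0], 0, 8], [[0.5, 0.11, 0], 0, 8], [[0.3, 0.1, 0], 0, 8], [[0.1, 0, 0], 0, 8]])

```text
clock: 7.28
ee_pos: [0.5149, -0.011, 0.062]
orientation: [0.696, 0.718, 0.0, 0.0]
force: [-1.1, -1.5, -3.5]
grip_width: 0.15
```

Run:
```python
from h import *
go(.5145,-.001,.064,91.75)
c,im,D=snap("wrist","w2");c2,i2,D2=snap("top","t2")
P=cloud(c2,D2);X,Y,Z=P[...,0],P[...,1],P[...,2];ok=D2>0
q=P[ok&(Z>.055)&(Z<.08)&(X>.4)&(X<.6)&(Y<-.17)&(Y>-.25)];print(len(q),np.median(q,0),q[:,0].min(),q[:,0].max(),np.polyfit(q[:,0],q[:,1],1))
a=i2[110:310,220:460][:,:,::-1];a=cv2.resize(a,(400,333));cv2.imwrite("pics/b2.png",np.vstack([np.hstack([a,np.zeros((333,240,3),np.uint8)]),im[100:320,:,::-1]]))
```

```text
t 7.28 p [ 0.5149 -0.011   0.062 ] yaw 91.74 F [-1.1 -1.5 -3.5] g 0.15 j [-0.19  0.33  1.84 -0.    0.98 -1.79]
move(cm) [ 1.   -0.01 -0.2 ] turn -0.01
140 [ 0.5141785  -0.20297425  0.06890802] 0.4511612434291823 0.5777183523764635 [ 0.03096494 -0.21921412]
```

View pics/b2.png

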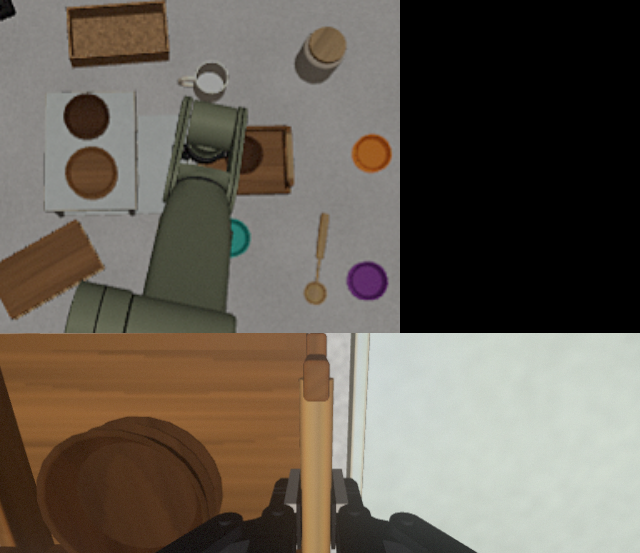

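Grip is good and the tray slides squarely, with the lip about 14 mm ahead. I'll approach it slowly.

Request:
step_arm(increments=[[[0.2, 0, 0], 0, 8], [[0.2, 0, 0], 0, 8], [[0.2, 0, 0], 0, 8], [[0.2, 0, 0], 0, 8], [[0.1, 0, 0], 0, 8], [[0.1, 0, 0], 0, 8]])

```text
clock: 8.12
ee_pos: [0.5145, -0.0011, 0.062]
orientation: [0.696, 0.718, 0.0, 0.0]
force: [-1.0, -1.4, -3.5]
grip_width: 0.15
```

Request:
step_arm(increments=[[[0.1, 0, 0], 0, 8], [[0.1, 0, 0], 0, 8]])

```text
clock: 8.38
ee_pos: [0.5144, 0.0009, 0.062]
orientation: [0.696, 0.718, 0.0, 0.0]
force: [0.0, -1.5, -3.3]
grip_width: 0.155
```

Request:
step_arm(increments=[[[0.1, 0, 0], 0, 8], [[0.1, 0, 0], 0, 8]])

```text
clock: 8.62
ee_pos: [0.5144, 0.0029, 0.062]
orientation: [0.696, 0.718, -0.0, 0.0]
force: [-0.2, -1.6, -3.5]
grip_width: 0.153
```

Request:
step_arm(increments=[[[0.1, 0, 0], 0, 8], [[0.1, 0, 0], 0, 8]])

```text
clock: 8.88
ee_pos: [0.5143, 0.0042, 0.062]
orientation: [0.696, 0.718, -0.001, 0.001]
force: [-0.2, -5.7, -3.5]
grip_width: 0.148
```

Request:
step_arm(increments=[[[0.1, 0, 0], 0, 8], [[0.1, 0, 0], 0, 8]])

```text
clock: 9.12
ee_pos: [0.5143, 0.0043, 0.062]
orientation: [0.696, 0.718, -0.002, 0.002]
force: [-0.7, -12.9, -4.4]
grip_width: 0.152
```

Request:
step_arm(increments=[[[0, 0, 0], 0, 8], [[0, 0, 0], 0, 8], [[0, 0, 0], 0, 8]])

```text
clock: 9.5
ee_pos: [0.5143, 0.0043, 0.062]
orientation: [0.696, 0.718, -0.002, 0.002]
force: [0.1, -9.8, -4.8]
grip_width: 0.152
```

Request:
step_arm(increments=[[[-0.2, 0, 0], 0, 8], [[-0.2, 0, 0], 0, 8], [[-0.2, 0, 0], 0, 8], [[0, 0, -0.4], 0, 8], [[0, 0, -0.6], 0, 8], [[0, 0, -0.6], 0, 8], [[0, 0, -0.6], 0, 8], [[0, 0, -0.5], 0, 8], [[0, 0, -0.2], 0, 8], [[0, 0, 0], 0, 8]])

```text
clock: 10.75
ee_pos: [0.5148, 0.0011, 0.0915]
orientation: [0.696, 0.718, 0.0, 0.0]
force: [-0.4, -0.6, -3.6]
grip_width: 0.155
```

Run:
```python
from h import *
go(.514,.03,.09,91.75)
c,im,D=snap("scene","s3");a=im[120:300,180:420,::-1];b=snap("wrist","w3")[1][100:400,:,::-1]
cv2.imwrite("pics/b3.png",np.vstack([cv2.resize(a,(400,300)),cv2.resize(b,(400,188))]))
```

```text
t 10.75 p [0.5148 0.0011 0.0915] yaw 91.72 F [-0.4 -0.6 -3.6] g 0.15 j [-0.17  0.28  1.83  0.    1.04 -1.77]
move(cm) [2.89 0.01 0.15] turn -0.03
```

View pics/b3.png

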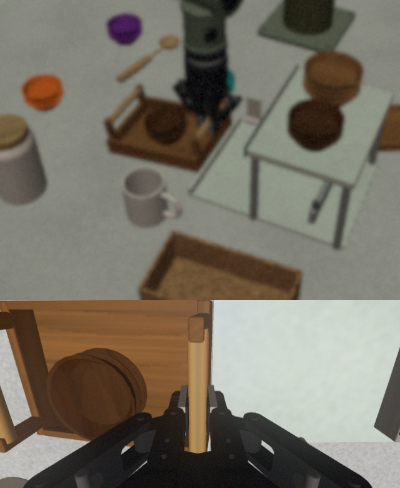

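Request:
step_arm(increments=[[[0.4, 0, 0], 0, 8], [[0.4, 0, 0], 0, 8], [[0.4, 0, 0], 0, 8], [[0.4, 0, 0], 0, 8], [[0.4, 0, 0], 0, 8], [[0.4, 0, 0], 0, 8], [[0.2, 0, 0], 0, 8], [[0, 0, 0.2], 0, 8], [[0, 0, 0.2], 0, 8], [[0, 0, 0.1], 0, 8], [[0, 0, 0], 0, 8]])

```text
clock: 12.22
ee_pos: [0.5141, 0.0274, 0.0876]
orientation: [0.696, 0.718, 0.001, -0.0]
force: [-3.9, 3.6, 8.4]
grip_width: 0.153
```

```bash
python3 -c "
from h import *
go(.514,.03,.2,91.75)"
```

```text
t 12.22 p [0.5141 0.0274 0.0876] yaw 91.71 F [-3.9  3.6  8.4] g 0.15 j [-0.12  0.28  1.83  0.    1.03 -1.72]
move(cm) [ 2.700e-01  1.000e-02 -1.124e+01] turn -0.04
```

Request:
step_arm(increments=[[[0, 0, 0], 0, 40], [[0, 0, 0], 0, 40], [[0, 0, -3], 0, 40], [[0, 0, -4.5], 0, 40], [[0, 0, -5], 0, 40], [[0, 0, -4], 0, 40], [[-5, 0, 0], 0, 50], [[-5, 0, 0], 0, 50], [[-5, 0, 0], 0, 50], [[-5, 0, 0], 0, 50], [[-4.5, 0.5, 0], 0, 50], [[0, 0, 0], 10, 50]])

```text
clock: 13.72
ee_pos: [0.5259, -0.2217, 0.2508]
orientation: [0.759, 0.651, -0.0, 0.001]
force: [0.1, 0.5, -0.2]
grip_width: 0.498
```

Request:
step_arm(increments=[[[0, 0, 0], 10, 50], [[0, 0, 0], 10, 50], [[0, 0, 0], 10, 50], [[0, 0, 0], 10, 50], [[0, 0, 0], 10, 50], [[0, 0, 0], 10, 50], [[0, 0, 0], 10, 50], [[0, 0, 0], 10, 50], [[0, 0, 0], 0, 50]])

```text
clock: 14.85
ee_pos: [0.5259, -0.2181, 0.2508]
orientation: [1.0, 0.016, -0.0, 0.0]
force: [-0.6, 0.5, 0.1]
grip_width: 0.505
```

Run:
```python
from h import *
go(.518,-.215,.066,1.75)
c,im,D=snap("wrist","w4");c2,i2,D2=snap("top","t4");c3,i3,D3=snap("scene","s4")
for c,D,n in((c2,D2,"top"),(c3,D3,"sc")):
    P=cloud(c,D);X,Y,Z=P[...,0],P[...,1],P[...,2];ok=D>0
    for nm,lo,hi,zl in(("tail",-.18,-.14,.055),("nose",.0,.05,.07)):
        q=P[ok&(Z>zl)&(Z<.105)&(X>.43)&(X<.6)&(Y<hi)&(Y>lo)]
        if len(q)>20:print(n,nm,len(q),np.median(q,0).round(4),q[:,0].min().round(4),q[:,0].max().round(4),np.polyfit(q[:,0],q[:,1],1).round(4))
cv2.imwrite("pics/b4.png",np.vstack([cv2.resize(i2[110:310,220:460,::-1],(640,340)),im[:230,:,::-1]]))
```

```text
t 14.85 p [ 0.5259 -0.2181  0.2508] yaw 1.82 F [-0.6  0.5  0.1] g 0.5 j [-0.55  0.2   1.56 -0.    1.39 -0.58]
move(cm) [-0.77 -0.34 18.48] turn 0.07
top tail 91 [ 0.5377 -0.1616  0.0685] 0.4691 0.5788 [ 0.0037 -0.1639]
top nose 152 [0.506  0.0245 0.0939] 0.4436 0.5732 [0.0308 0.0094]
sc tail 155 [ 0.5262 -0.1605  0.0677] 0.4534 0.5862 [ 0.0241 -0.1733]
sc nose 180 [0.5213 0.0284 0.0929] 0.4488 0.5793 [0.0255 0.0146]
```

View pics/b4.png

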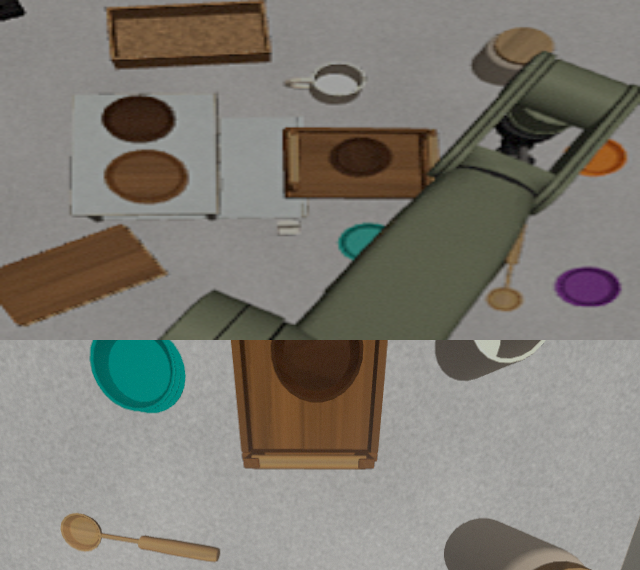

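Request:
step_arm(increments=[[[-0.7, 0, 4], 0, 50], [[0, 0, 5], 0, 50], [[0, 0, 5], 0, 50], [[0, 0, 3], 0, 50], [[0, 0, 1.5], 0, 50], [[0, 0, 0], 0, 50]])

```text
clock: 15.75
ee_pos: [0.5186, -0.2179, 0.0654]
orientation: [1.0, 0.015, -0.001, -0.0]
force: [-0.2, -0.6, 1.2]
grip_width: 0.501
```

```bash
python3 -c "
from h import *
go(.518,-.190,.065,1.75)"
```

```text
t 15.75 p [ 0.5186 -0.2179  0.0654] yaw 1.75 F [-0.2 -0.6  1.2] g 0.5 j [-0.55  0.41  1.71 -0.    1.02 -0.58]
move(cm) [ 0.03 -2.79  0.04] turn 0.0
```

Request:
step_arm(increments=[[[0, -0.8, 0], 0, 50], [[0, -0.8, 0], 0, 50], [[0, -0.8, 0], 0, 50], [[0, -0.4, 0], 0, 50], [[0, -0.3, 0], 0, 50], [[0, -0.3, 0], 0, 50], [[0, -0.3, 0], 0, 50], [[0, -0.3, 0], 0, 50], [[0, -0.3, 0], 0, 50], [[0, -0.3, 0], 0, 50]])

```text
clock: 17.0
ee_pos: [0.5176, -0.1725, 0.066]
orientation: [1.0, 0.015, 0.0, 0.0]
force: [1.3, -3.4, -1.1]
grip_width: 0.5
```

Request:
step_arm(increments=[[[0, -0.4, 0], 0, 50], [[0, -0.4, 0], 0, 50], [[0, -0.4, 0], 0, 50], [[0, -0.4, 0], 0, 50], [[0, -0.4, 0], 0, 50], [[0, -0.4, 0], 0, 50], [[0, -0.4, 0], 0, 50], [[0, -0.4, 0], 0, 50]])

```text
clock: 18.0
ee_pos: [0.5168, -0.1401, 0.0662]
orientation: [1.0, 0.015, 0.0, 0.0]
force: [-0.1, -4.3, -0.9]
grip_width: 0.501
```

```bash
cat > chk.py <<'E'
from h import *
import sys
n=sys.argv[1]
go(.518,-.190,.065,1.75)
c,im,D=snap("wrist","w"+n);c3,i3,D3=snap("scene","s"+n)
P=cloud(c3,D3);X,Y,Z=P[...,0],P[...,1],P[...,2]
cv2.imwrite(f"pics/b{n}.png",np.vstack([cv2.resize(i3[130:320,190:430,::-1],(640,506))[:340],im[:230,:,::-1]]))
E
python3 chk.py 5
```

```text
t 18.0 p [ 0.5168 -0.1401  0.0662] yaw 1.72 F [-0.1 -4.3 -0.9] g 0.5 j [-0.43  0.36  1.79 -0.    1.   -0.46]
move(cm) [-0.03  4.99  0.12] turn -0.03
```

View pics/b5.png

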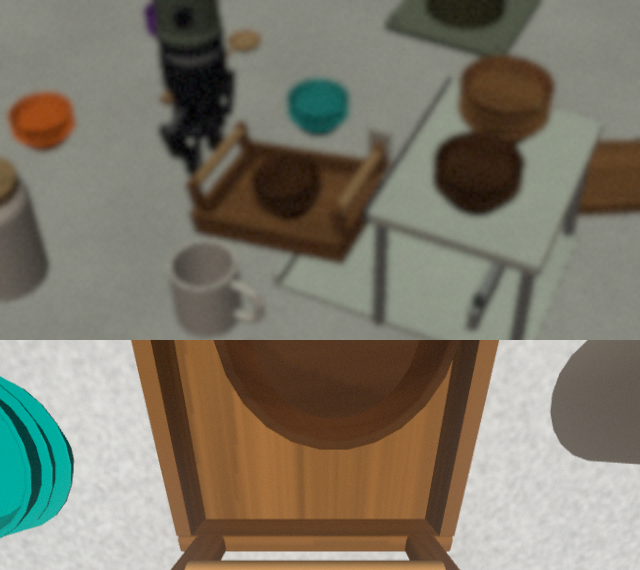

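The push is square and the bowls are standing, so I'll continue through the tip-over.

Request:
step_arm(increments=[[[0, -0.4, 0], 0, 50], [[0, -0.4, 0], 0, 50], [[0, -0.4, 0], 0, 50], [[0, -0.4, 0], 0, 50], [[0, -0.4, 0], 0, 50], [[0, -0.4, 0], 0, 50], [[0, -0.4, 0], 0, 50], [[0, -0.4, 0], 0, 50]])

```text
clock: 19.1
ee_pos: [0.5164, -0.1088, 0.0668]
orientation: [1.0, 0.015, 0.001, 0.001]
force: [-0.2, -6.9, 3.6]
grip_width: 0.497
```

Request:
step_arm(increments=[[[0, -0.3, 0], 0, 50], [[0, -0.3, 0], 0, 50], [[0, -0.3, 0], 0, 50], [[0, -0.3, 0], 0, 50], [[0, -0.3, 0], 0, 50], [[0, -0.3, 0], 0, 50]])

```text
clock: 19.85
ee_pos: [0.5169, -0.0922, 0.0678]
orientation: [1.0, 0.015, 0.002, 0.002]
force: [-0.9, -9.4, 6.0]
grip_width: 0.503
```

Request:
step_arm(increments=[[[0, -0.3, 0], 0, 50], [[0, -0.3, 0], 0, 50], [[0, -0.3, 0], 0, 50], [[0, -0.3, 0], 0, 50], [[0, -0.3, 0], 0, 50], [[0, -0.3, 0], 0, 50]])

```text
clock: 20.6
ee_pos: [0.5144, -0.0717, 0.0658]
orientation: [1.0, 0.015, -0.0, -0.0]
force: [1.0, -0.2, -0.1]
grip_width: 0.502
```

```bash
python3 chk.py 6
```

```text
t 20.6 p [ 0.5144 -0.0717  0.0658] yaw 1.73 F [ 1.  -0.2 -0.1] g 0.5 j [-0.31  0.33  1.82  0.    0.99 -0.34]
move(cm) [-0.   11.83  0.08] turn -0.02
```

View pics/b6.png

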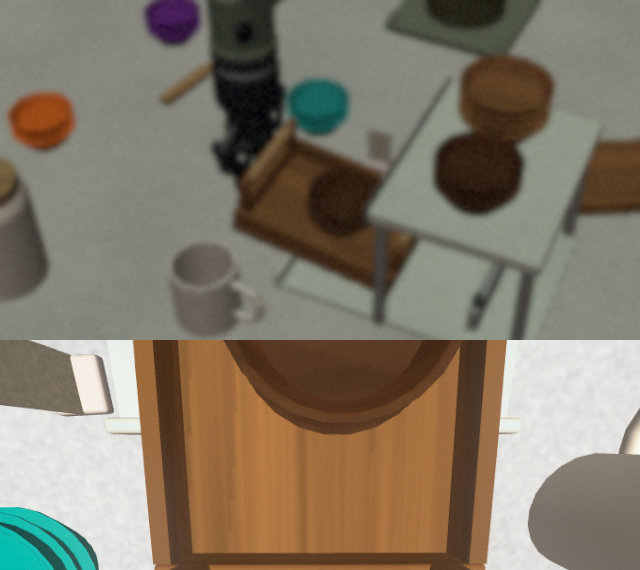

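Tipped over cleanly. The bowls stand, the tail is up and the tray is square between the posts.

Request:
step_arm(increments=[[[0, -0.3, 0], 0, 50], [[0, -0.3, 0], 0, 50], [[0, -0.3, 0], 0, 50], [[0, -0.3, 0], 0, 50], [[0, -0.3, 0], 0, 50], [[0, -0.3, 0], 0, 50], [[0, -0.3, 0], 0, 50], [[0, -0.3, 0], 0, 50]])

```text
clock: 21.7
ee_pos: [0.5139, -0.048, 0.066]
orientation: [1.0, 0.015, -0.0, 0.0]
force: [0.7, -2.5, -1.6]
grip_width: 0.502
```

Request:
step_arm(increments=[[[0, -0.3, 0], 0, 50], [[0, -0.3, 0], 0, 50], [[0, -0.3, 0], 0, 50], [[0, -0.3, 0], 0, 50], [[0, -0.3, 0], 0, 50], [[0, -0.3, 0], 0, 50], [[0, -0.3, 0], 0, 50], [[0, -0.3, 0], 0, 50]])

```text
clock: 22.7
ee_pos: [0.5132, -0.024, 0.0661]
orientation: [1.0, 0.015, 0.0, 0.0]
force: [0.4, -2.4, 0.1]
grip_width: 0.502
```

Request:
step_arm(increments=[[[0, -0.2, 0], 0, 50], [[0, -0.2, 0], 0, 50], [[0, -0.2, 0], 0, 50], [[0, -0.2, 0], 0, 50], [[0, -0.2, 0], 0, 50], [[0, -0.2, 0], 0, 50]])

```text
clock: 23.45
ee_pos: [0.5128, -0.0121, 0.0661]
orientation: [1.0, 0.015, 0.0, 0.0]
force: [0.1, -2.4, -0.1]
grip_width: 0.499
```

```bash
python3 chk.py 7
```

```text
t 23.45 p [ 0.5128 -0.0121  0.0661] yaw 1.71 F [ 0.1 -2.4 -0.1] g 0.5 j [-0.19  0.32  1.84 -0.    0.98 -0.22]
move(cm) [-0.02 17.8   0.11] turn -0.04
```

View pics/b7.png

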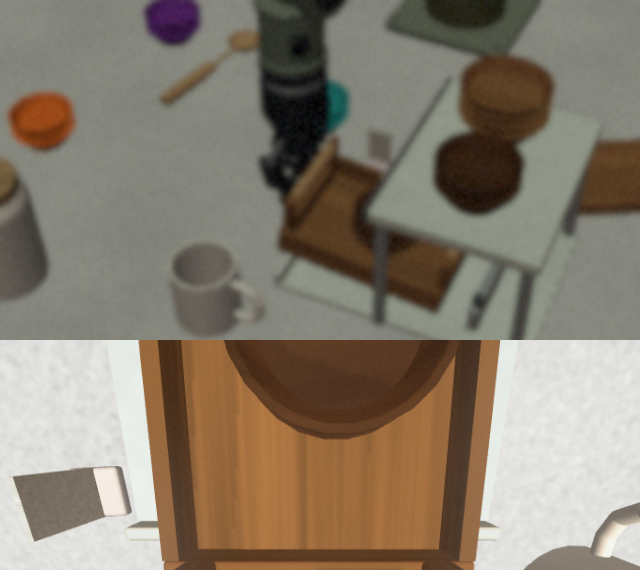

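Request:
step_arm(increments=[[[0, -0.2, 0], 0, 50], [[0, -0.2, 0], 0, 50], [[0, -0.2, 0], 0, 50], [[0, -0.2, 0], 0, 50], [[0, -0.2, 0], 0, 50]])

```text
clock: 24.18
ee_pos: [0.5124, -0.002, 0.066]
orientation: [1.0, 0.015, -0.0, -0.0]
force: [0.7, -2.3, 1.0]
grip_width: 0.502
```

Request:
step_arm(increments=[[[0, -0.15, 0], 0, 50], [[0, -0.15, 0], 0, 50], [[0, -0.15, 0], 0, 50]])

```text
clock: 24.55
ee_pos: [0.5122, 0.0024, 0.0659]
orientation: [1.0, 0.015, -0.0, -0.0]
force: [1.4, -3.4, -0.9]
grip_width: 0.5
```

Request:
step_arm(increments=[[[0, -0.15, 0], 0, 50], [[0, -0.15, 0], 0, 50], [[0, -0.15, 0], 0, 50]])

```text
clock: 24.92
ee_pos: [0.5122, 0.0069, 0.066]
orientation: [1.0, 0.015, -0.0, -0.0]
force: [1.2, -2.1, -0.1]
grip_width: 0.502
```

```bash
python3 chk.py 8
```

```text
t 24.93 p [0.5122 0.0069 0.066 ] yaw 1.72 F [ 1.2 -2.1 -0.1] g 0.5 j [-0.16  0.32  1.84 -0.    0.98 -0.19]
move(cm) [-1.00e-02  1.97e+01  1.00e-01] turn -0.03
```

View pics/b8.png

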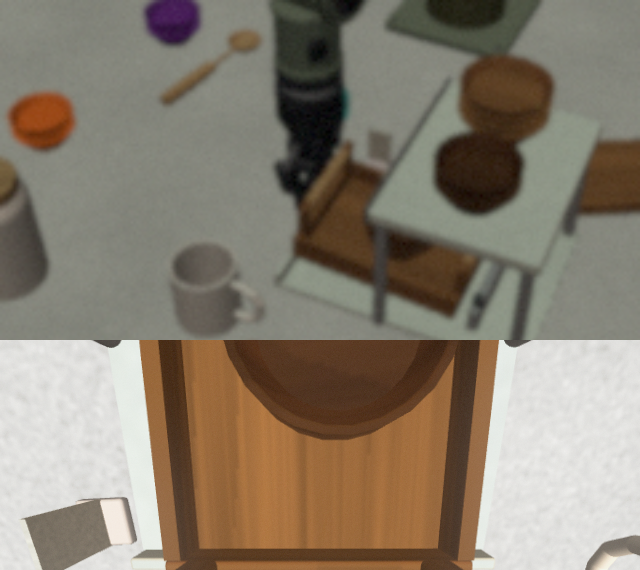

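Request:
step_arm(increments=[[[0, -0.1, 0], 0, 50], [[0, -0.1, 0], 0, 50], [[0, -0.1, 0], 0, 50]])

```text
clock: 25.4
ee_pos: [0.512, 0.0098, 0.0659]
orientation: [1.0, 0.015, -0.0, 0.0]
force: [-0.0, -2.5, -1.0]
grip_width: 0.496
```

Request:
step_arm(increments=[[[0, -0.1, 0], 0, 50], [[0, -0.1, 0], 0, 50], [[0, -0.1, 0], 0, 50]])

```text
clock: 25.78
ee_pos: [0.5119, 0.0129, 0.0659]
orientation: [1.0, 0.015, -0.0, -0.0]
force: [0.0, -1.9, -1.7]
grip_width: 0.5
```

Request:
step_arm(increments=[[[0, -0.1, 0], 0, 50], [[0, -0.1, 0], 0, 50], [[0, -0.1, 0], 0, 50]])

```text
clock: 26.15
ee_pos: [0.5119, 0.0159, 0.066]
orientation: [1.0, 0.015, -0.0, 0.0]
force: [0.1, -2.9, -1.2]
grip_width: 0.502
```

```bash
cat > fl.py <<'E'
from h import *
go(.512,.02,.066,1.75)
c,im,D=snap("wrist");P=cloud(c,D);X,Y,Z=P[...,0],P[...,1],P[...,2];ok=D>0
for x0,s in((.44,"L"),(.584,"R")):
    q=P[ok&(abs(X-x0)<.012)&(Z>.025)&(Z<.075)&(Y>.03)&(Y<.2)];q=q[q[:,2]<.06]
    for y in np.arange(.035,.2,.02):
        r=q[abs(q[:,1]-y)<.005]
        if len(r)>5: print(s,round(y,3),np.percentile(r[:,2],80).round(4),end=" | ")
    print()
for v in(150,100,60,20):
    for u in (320,):print(v,world(c,D,u,v).round(4))
E
python3 fl.py
```

```text
t 26.15 p [0.5119 0.0159 0.066 ] yaw 1.72 F [ 0.1 -2.9 -1.2] g 0.5 j [-0.14  0.32  1.84 -0.    0.98 -0.17]
move(cm) [ 0.02 -0.41  0.  ] turn -0.03
L 0.035 0.0395 | L 0.055 0.0383 | L 0.075 0.0382 | L 0.095 0.0382 | L 0.115 0.0382 | L 0.135 0.0382 | 
R 0.035 0.043 | R 0.055 0.0379 | R 0.075 0.038 | R 0.095 0.0379 | R 0.115 0.038 | R 0.135 0.0378 | 
150 [0.5132 0.065  0.015 ]
100 [0.5123 0.0925 0.0129]
60 [0.5114 0.1081 0.0513]
20 [0.5108 0.123  0.0513]
```

The tray has dropped flat: rim at 38 mm all along. I'll creep toward the stop.

Request:
step_arm(increments=[[[0, -0.1, 0], 0, 50], [[0, -0.1, 0], 0, 50]])

```text
clock: 26.45
ee_pos: [0.5119, 0.0178, 0.066]
orientation: [1.0, 0.015, -0.0, 0.0]
force: [0.5, -3.4, -1.3]
grip_width: 0.495
```

Request:
step_arm(increments=[[[0, -0.1, 0], 0, 50], [[0, -0.1, 0], 0, 50]])

```text
clock: 26.7
ee_pos: [0.5121, 0.0194, 0.0661]
orientation: [1.0, 0.015, 0.0, 0.001]
force: [-0.3, -5.8, -2.6]
grip_width: 0.501
```

Request:
step_arm(increments=[[[0, -0.1, 0], 0, 50], [[0, -0.1, 0], 0, 50]])

```text
clock: 26.95
ee_pos: [0.5121, 0.0196, 0.0662]
orientation: [1.0, 0.016, 0.0, 0.002]
force: [0.5, -12.2, -1.8]
grip_width: 0.497
```

Request:
step_arm(increments=[[[0, 0, 0], 0, 50], [[0, 0, 0], 0, 50], [[0, 0, 0], 0, 50], [[0, 0, 0], 0, 50]])

```text
clock: 27.45
ee_pos: [0.5121, 0.0195, 0.0662]
orientation: [1.0, 0.015, 0.0, 0.002]
force: [-0.8, -10.2, -1.4]
grip_width: 0.498
```

Request:
step_arm(increments=[[[0, 0.1, 0], 0, 50], [[0, 0.1, 0], 0, 50], [[0, 0.2, 0], 0, 50], [[0, 0.3, 0], 0, 50], [[0, 1, 0], 0, 50], [[0, 3, 0], 0, 50], [[0, 3, 0], 0, 50], [[0, 2, -2], 0, 50], [[0, 0, -4], 0, 50], [[0, 0, -4], 0, 50], [[0, 0, 0], 0, 50], [[0, 0, 0], 0, 50]])

```text
clock: 28.95
ee_pos: [0.5142, -0.0753, 0.1656]
orientation: [1.0, 0.015, -0.0, -0.0]
force: [-0.6, 0.1, -0.2]
grip_width: 0.498
```

Run:
```python
import runpy;runpy.run_path("fl.py")
from h import *
for n in("scene","top"):
    c,im,D=snap(n,n+"9");P=cloud(c,D);X,Y,Z=P[...,0],P[...,1],P[...,2]
    q=P[(D>0)&(Z>.06)&(Z<.085)&(X>.43)&(X<.6)&(Y>0)&(Y<.07)]
    if len(q)>20:print(n,"tailbar",len(q),np.median(q,0).round(4),q[:,0].min().round(4),q[:,0].max().round(4),np.polyfit(q[:,0],q[:,1],1).round(4))
    b=cv2.imread(f"pics/{n}9.png")[130:320,190:430];a=np.vstack([a,cv2.resize(b,(640,300))]) if n=="top" else cv2.resize(b,(640,300))
cv2.imwrite("pics/b9.png",a)
```

```text
t 28.95 p [ 0.5142 -0.0753  0.1656] yaw 1.71 F [-0.6  0.1 -0.2] g 0.5 j [-0.31  0.18  1.76  0.    1.2  -0.34]
move(cm) [ 0.07 -9.52  9.96] turn -0.04
L 0.035 0.0396 | L 0.055 0.0385 | L 0.075 0.0338 | 
R 0.035 0.0395 | R 0.055 0.0381 | R 0.075 0.0379 | 
150 [ 0.5173 -0.0434 -0.0008]
100 [ 5.158e-01  2.500e-03 -1.000e-04]
60 [0.5144 0.0316 0.0366]
20 [0.5135 0.0645 0.014 ]
scene tailbar 157 [0.5261 0.0379 0.0741] 0.4492 0.5803 [0.0326 0.0202]
top tailbar 138 [0.5081 0.0343 0.0738] 0.4444 0.5739 [0.0423 0.013 ]
```

View pics/b9.png

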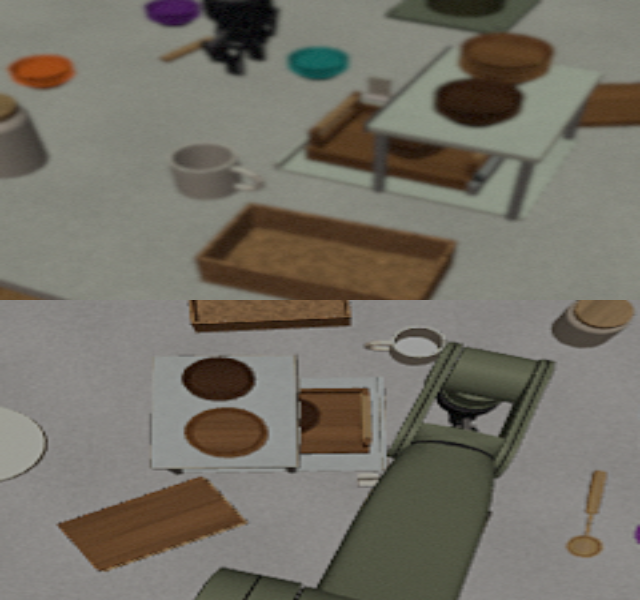

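The tray lies flat behind the lip against the stop and centred (tail bar 0.449–0.580 and 0.444–0.574). Nothing else moved and the gripper is clear.

```bash
python3 -c "
from h import *
print(ticket.hand_in())"
```

```text
the job is handed in; nothing more can be done
None
```

I carried out all the steps and handed the job in at about 29 s; the hand-in reported no verdict.

- **Lip:** I dragged the tray by its nose bar, shifting it about 11 mm onto the bay's midline. It bore on the lip with about 8–11 N, held for over 0.3 s. I then tipped the front edge up onto the lip with the tail still on the counter and let go.
- **Push:** From behind I pushed on the tail bar with both fingers. The tray tipped over the lip, and the tail swung up and dropped flat behind it. I then crept it onto the stop and held about 8–10 N there for 0.5 s before backing the gripper clear.
- **Last checks:**
  - The rims measured 38–39.6 mm above the counter, so both ends lie on the deck. One reading on the left rim gave 34 mm, which I put down to the edge of the view.
  - The tray is centred in the bay to within a few mm.
  - It is square to about 0.01 rad: tail bar slope 0.033–0.042 against about 0.03 for the bay.
  - In the last pictures the bowl stack is inside the tray but partly hidden by the shelf. The goods around the tray look unmoved, judged by eye, and the wrist reads no load.
- **Disagreement:** The two fixed cameras differ by about 4–5 mm in x. That is harmless, because I measured the tray and bay relative to each other.

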